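# Put away the bearing and its pair of parallels

## Robot

A 6-joint arm with a two-finger parallel gripper is mounted at the origin on the work surface. World frame = base frame: x ahead of the robot, y to its left, z up, the work surface at z = 0. Lengths are in m, angles in degrees, forces in N, time in s.
With the tool pointing down it reaches from about 0.375 to 0.9 m from the base axis. Payload 3.1 kg.
Tool frame: the origin (TCP) lies at the very end of the fingers, on their centre line; the grasp point (between the pads) lies behind it (bot.grip_depth is the z of the grasp point in the tool frame, in m); z points along the fingers, y is the direction in which the jaws open and shut (so a half turn about z gives the same grasp; the last joint's range is limited). The gripper opens to 87 mm and grips with 3 to 60 N. Pads are 19 mm wide; open, the fingers measure 117 mm over their backs; the gripper's body (75 mm by 190 mm) begins 51 mm behind the grasp point.
Start: joints at [60.132, 30.224, 82.088, -0, 67.689, -10.227], TCP at [0.21, 0.589, 0.192] pointing down, gripper open.
Joint ranges: [-176.69, 176.69], [-43.24, 126.21], [12.49, 139.97], [-82, 262], [0, 151.66], [-163.58, 163.58]. Speed limits (degrees/s): [159.86, 159.86, 180, 180, 180, 180].

## Interface

Orientations are given as a 3x3 rotation matrix whose columns are the frame's x, y, z axes.
In Python, from rig import bot, vision gives the robot as it stands. The module is installed in compiled form; this text tells all that it offers.
- The arm moves only by the shell command python3 -m jog 'ROWS'. ROWS is JSON, a list of rows, each a list of 3 entries, a list of its own where there are three numbers: the shift along the tool's x, y, z in mm, then the turn, a rotation vector about the tool's x, y, z in degrees, then the closure, from 0 (fully open) to 1 (shut). In form: [[[dx, dy, dz], [wx, wy, wz], fingers], ...]. A call has 1 to 12 rows; each row is the pose to reach, as a shift and turn from the pose commanded when the call began, along the tool's axes at that moment; what a row does not reach only later rows make up. A row lasts 1/12 s, in which the tool goes at most 41.7 mm and 7.16 degrees, less where a joint would pass 70% of its speed; a pose out of reach is approached as far as the arm can. A call with a gripper value outside its range is refused whole. The fingers move at their own pace and stop on an object; the grip force is fixed at half the most. Time passes only in rows, so rows that repeat a pose let the fingers close. It gives the time, the measured TCP pose, the force and the opening at its end, in the units of the state.
- bot.read_state(): the state, without advancing time (a new reading comes with each control period).
- vision.capture(name): name is "scene" or "side" or "wrist"; returns the picture (480x640x3 uint8, red, green, blue); there is no depth.
- vision.camera_info(name): a dict with "intrinsics" (3x3 intrinsics, pixels), "camera_from_world" (4x4, takes a point from world to camera coordinates); the wrist camera has in their place "mount" (4x4, takes a point from camera to tool coordinates, whose origin is the TCP and whose axes are the flange's). Camera axes: x right, y up, looking along -z (the intrinsics and any distortion apply to the point x, -y, -z); pixel columns grow to the right and rows downward; lengths in m; the calibration is good to about 2 mm. A picture is of the moment at which its call begins: read the wrist's pose just before it. camera_info takes no time and is no camera call.
- bot.hand_in(): hands the job in, once; it reports no verdict.
The state is a dict: "time_s": time; "joint_positions": joint angles; "qvel": joint speeds; "tau": joint torques, N m; "position": TCP position; "tcp_rot": TCP orientation; "force": force on the tool from outside, world axes, zero at the start; "moment": the same for the moment, N m; "opening": opening from 0.0 (shut) to 1.0 (fully open).
Only numpy, scipy, OpenCV 4.12 (cv2) and the standard library are available. Lean on these libraries where they do the work, as an engineer would, in place of code of your own. Each camera call takes 0.05 s, during which the arm holds its last target. There are 200 camera calls.

## Task

The measurement on the granite plate is finished: lift the bearing off the two low steel parallels and lay it flat in the empty middle place of the blue bearing tray. Then take the two parallels together, side by side in one grasp, and set them down as a pair in the empty wooden holder, both lying flat on its board between the end blocks. Put everything down gently, do not bump the dial indicator stand, and leave the other gauges and bearings where they are.

Things in the scene. Friction and masses are not known exactly. Their poses are not given: they have to be found in the camera images.
- bearing: the ball bearing that was measured: a bright steel ring, 62 mm outside, 30 mm bore, 16 mm thick, about 0.2 kg. It lies flat across the two low steel bars on the granite plate. Origin: centre of its underside; z is its axis, pointing up
- bar_a: one of the matched pair of low steel parallels that carry the bearing: a ground steel bar 150 mm long (x), 16 mm thick (y), 20 mm high (z), about 0.37 kg, three dark dots on its sides. Origin: centre of its underside. At the start it stands on the granite plate with its twin beside it, nearly parallel; 14 to 24 mm of air between them, 46 to 56 mm over both, their ends level within 5 mm. They slide on the plate when pushed together
- bar_b: the twin of bar_a, same size and axes; it starts on bar_a's -y side
- plate: black granite surface plate, 400 mm (x) by 250 mm (y) by 50 mm thick, fixed. Origin: centre of its underside; its top is 50 mm above the bench
- holder: the EMPTY wooden holder, home of the pair, fixed: a board 196 mm long (x), 78 mm wide (y), 12 mm thick, with a C-shaped end block 12 mm high at either end (top 24 mm above the bench). The blocks leave a pocket 166 mm long and 42 mm wide for a pair of bars lying along x; over the middle 106 mm of the length the board is open at both sides for the fingers. Origin: centre of its underside
- holder_seat (a point): centre of the empty holder's pocket, on the top face of its board (12 mm above the bench); axes as the holder
- tray: the blue bearing tray, fixed: 246 mm long (x), 84 mm wide (y), floor 6 mm thick, three square places 72 mm wide in a row along x, 81 mm apart, lips 5 mm high round each (top 11 mm above the bench). The middle place is empty, the two end places hold other bearings (19 mm from rim to rim of each neighbour and the middle bearing), so the fingers come in from the tray's long sides (y). Origin: centre of its underside
- tray_place (a point): centre of the tray's empty middle place, on its floor (6 mm above the bench); axes as the tray
- stand: dial indicator on a magnetic stand, fixed on the far part of the granite plate: black base 60 x 50 x 55 mm, steel column of 12 mm reaching 255 mm above the plate, an arm at 168 mm above the plate that runs to -x and carries a dial of 58 mm reaching to 74 mm from the origin, its plunger tip 99 mm above the plate. Origin: centre of the base's underside
- vblock: steel V-block 60 x 50 x 45 mm on the far part of the plate. Origin: centre of its underside
- holder2: wooden holder like the empty one, fixed, filled with a taller pair of parallels. Origin: centre of its underside
- tall_a: one taller parallel, 150 x 14 x 32 mm, in holder2. Origin: centre of its underside
- tall_b: the other taller parallel in holder2, same size
- holder3: wooden holder like the empty one, fixed, filled with a sine bar. Origin: centre of its underside
- sinebar: steel sine bar about 140 x 30 x 29 mm in holder3. Origin: centre of its underside
- bearing2: another bearing of the same size in the tray's end place at -x. Origin: centre of its underside
- bearing3: another bearing of the same size in the tray's end place at +x. Origin: centre of its underside
- plug: plug gauge lying on the bench, 150 mm long, 30 mm thick. Origin: near its middle, at bench height
- cleaner: white bottle, 60 mm across, 160 mm high, standing on the bench. Origin: centre of its underside
Mind the look-alikes: they are no part of the job. What is shaped like the bar_b but orange is not meant.

How it is judged:
By the outcome, as a careful person would: the job done as asked, in the order asked, and still so for the second after the job is handed in, with the robot touching nothing.
It also fails if it takes over 64 s, if anything falls off the work surface, if the arm or the gripper's body presses on something with over 40 N, if the wrist force passes 120 N, or if a joint passes its speed limit or range.

## Working session

There is one attempt and no reset: what is moved stays moved. The work goes in short steps, Python scripts to look and compute and a shell command to move; the robot and the scene stay as the last step left them, time stands still between calls to the robot, and variables do not carry over. Pictures are saved under pics/ and viewed, about 8 in all and at most 12, crops included, and the job is handed in when it is done.

```bash
mkdir -p pics
cat > h.py <<'E'
import numpy as np, cv2
from rig import bot, vision
def cam(n):
    i=vision.camera_info(n); K=np.array(i["intrinsics"])
    if "mount" in i:
        s=bot.read_state(); T=np.eye(4); T[:3,:3]=s["tcp_rot"]; T[:3,3]=s["position"]
        W=T@np.array(i["mount"])
    else: W=np.linalg.inv(np.array(i["camera_from_world"]))
    return K,W,i
def ray(K,W,uv,z):
    uv=np.atleast_2d(np.array(uv,float))
    d=np.c_[(uv[:,0]-K[0,2])/K[0,0],-(uv[:,1]-K[1,2])/K[1,1],-np.ones(len(uv))]@W[:3,:3].T
    o=W[:3,3]; return o+d*((z-o[2])/d[:,2])[:,None]
def proj(K,W,P):
    P=np.atleast_2d(P); c=(P-W[:3,3])@W[:3,:3]
    return np.c_[K[0,0]*c[:,0]/-c[:,2]+K[0,2],K[1,1]*-c[:,1]/-c[:,2]+K[1,2]]
def shot(n,f):
    k=cam(n); im=vision.capture(n); cv2.imwrite("pics/"+f,im[:,:,::-1]); return im,k
E
python3 - <<'E'
from h import *
for n in("scene","side","wrist"):
    im,(K,W,i)=shot(n,n+"0.png"); print(n,[k for k in i],K.tolist(),W.round(3).tolist(),{k:v for k,v in i.items() if k not in("intrinsics","camera_from_world","mount")})
s=bot.read_state();print(s,bot.grip_depth)
E
```

```text
scene ['intrinsics', 'camera_from_world'] [[575.8377438954556, 0.0, 325.5618767088599], [0.0, 575.8377438954556, 232.5823556035197], [0.0, 0.0, 1.0]] [[0.625, -0.478, 0.617, 1.217], [0.781, 0.383, -0.494, -0.599], [-0.0, 0.79, 0.613, 0.818], [0.0, 0.0, 0.0, 1.0]] {}
side ['intrinsics', 'camera_from_world'] [[561.1199304194716, 0.0, 318.3163177670453], [0.0, 561.1199304194716, 235.5474755862416], [0.0, 0.0, 1.0]] [[0.999, 0.023, -0.03, 0.435], [-0.037, 0.541, -0.84, -1.159], [-0.004, 0.841, 0.541, 0.804], [0.0, 0.0, 0.0, 1.0]] {}
wrist ['intrinsics', 'mount'] [[413.6207110582985, 0.0, 310.78457825506206], [0.0, 413.6207110582985, 241.43646673452255], [0.0, 0.0, 1.0]] [[0.336, -0.912, -0.236, 0.145], [0.942, 0.325, 0.086, 0.611], [-0.002, -0.251, 0.968, 0.384], [0.0, 0.0, 0.0, 1.0]] {}
{'time_s': 0.15, 'joint_positions': array([ 6.01315440e+01,  3.02677218e+01,  8.21393051e+01, -1.38062346e-04,
        6.76898808e+01, -1.02244990e+01]), 'qvel': array([ 0.05647503, -0.21480002, -0.15480846,  0.07902572,  0.03899628,
       -0.02795416]), 'tau': array([-2.89766513e-05, -4.40430379e+01, -1.76841456e+01,  6.33470016e-02,
        5.52647759e-02, -1.12317537e-04]), 'position': array([0.20974255, 0.58810402, 0.19098706]), 'tcp_rot': array([[-9.41800002e-01,  3.36172649e-01, -8.40381106e-04],
       [ 3.36173567e-01,  9.41798905e-01, -1.46780758e-03],
       [ 2.98033244e-04, -1.66489510e-03, -9.99998570e-01]]), 'force': array([-0.705632  ,  0.7872486 ,  0.21814865]), 'moment': array([-0.06692048, -0.0247694 ,  0.01128844]), 'opening': 0.9988928200497403} -0.0187
```

View pics/scene0.png

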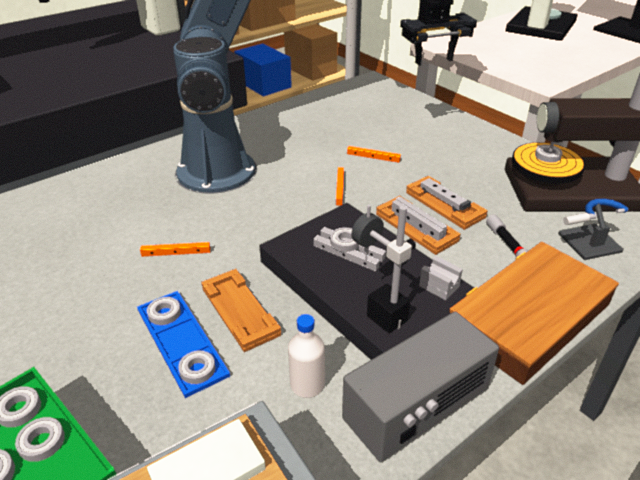

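View pics/side0.png

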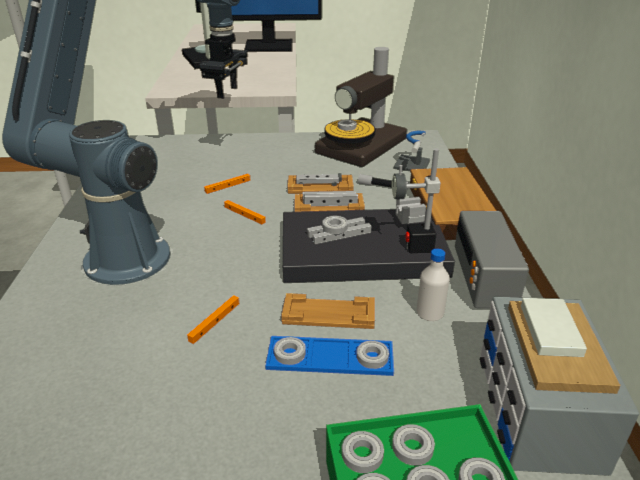

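Candidates in the side view:
- Bearing: on the bars (335,223). Not this: the tray bearings (290,350) and (373,353), and the ones in the green box.
- Bars: the grey pair under that bearing (340,232). Not this: the orange bars or the tall pair (332,201).
- Holder: the empty one (329,311). Not this: the filled ones (330,203) and (320,184).

I'll take coarse positions from masks in both views.

Run:
```python
from h import *
ims={n:cv2.imread(f"pics/{n}0.png") for n in("scene","side")}
def blob(n,lo,hi,box,z):
    x0,y0,x1,y1=box; h=cv2.cvtColor(ims[n],cv2.COLOR_BGR2HSV)
    m=np.zeros(h.shape[:2],np.uint8); m[y0:y1,x0:x1]=cv2.inRange(h,lo,hi)[y0:y1,x0:x1]
    c=max(cv2.findContours(m,0,2)[0],key=cv2.contourArea)
    K,W,_=cam(n); P=ray(K,W,c[:,0],z)[:,:2]*1000
    r=cv2.minAreaRect(P.astype(np.float32)); print(n,box,np.round(r[0]),np.round(r[1]),round(r[2],1))
blob("side",(100,120,60),(125,255,255),(240,325,410,390),.011)
blob("scene",(100,120,60),(125,255,255),(120,280,240,400),.011)
blob("side",(8,100,60),(25,255,255),(270,285,390,335),.012)
blob("scene",(8,100,60),(25,255,255),(195,260,290,355),.012)
for n,b,bars in(("side",(335,221),[(310,236),(371,229)]),("scene",(345,236),[(316,238),(380,262)])):
    K,W,_=cam(n); print(n,"bearing",ray(K,W,b,.086).round(3)); print(ray(K,W,bars,.07).round(3))
a=cv2.resize(ims["side"][195:255,280:460],None,fx=4,fy=4,interpolation=2); b=cv2.resize(ims["scene"][195:285,290:470],None,fx=4,fy=4,interpolation=2)
cv2.imwrite("pics/c1.png",np.vstack([a,b])[:600])
```

```text
side (240, 325, 410, 390) [ 485. -360.] [ 94. 245.] 84.0
scene (120, 280, 240, 400) [ 487. -358.] [ 86. 253.] 84.1
side (270, 285, 390, 335) [ 488. -227.] [103. 198.] 83.2
scene (195, 260, 290, 355) [ 485. -229.] [ 86. 216.] 83.2
side bearing [[0.518 0.02  0.086]]
[[ 0.455 -0.021  0.07 ]
 [ 0.606  0.004  0.07 ]]
scene bearing [[0.514 0.014 0.086]]
[[ 0.466 -0.024  0.07 ]
 [ 0.606  0.028  0.07 ]]
```

View pics/c1.png

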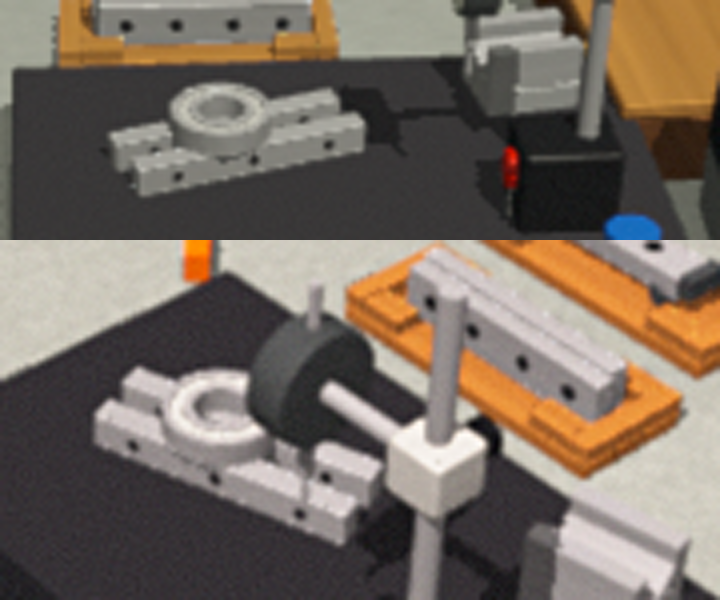

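The crop confirms it: the bearing ring lies on two low grey dotted bars, with the dial just to their right. Next I'll find where the stand and dial are and work out the first move.

```bash
cat >> h.py <<'E'
def go(p,yaw):
    s=bot.read_state(); R=np.array(s["tcp_rot"]); d=R.T@(np.array(p)-s["position"])*1000
    y=np.degrees(np.arctan2(R[1,0],R[0,0])); dy=(yaw-y+180)%360-180
    print("t",round(s["time_s"],2),"pos",s["position"].round(4),"yaw",y.round(2),"F",s["force"].round(1),"shift mm",d.round(1),"wz",round(-dy,2))
E
python3 - <<'E'
from h import *
K,W,_=cam("side"); print("base front",ray(K,W,[(408,250),(434,252)],.05).round(3)); print("dial",ray(K,W,[(394,185),(399,172),(399,198)],.218).round(3))
K,W,_=cam("scene"); print("base",ray(K,W,[(388,329),(368,312),(411,308)],.05).round(3));print("dial",ray(K,W,[(367,230)],.218).round(3))
go((.49,.02,.21),188)
E
```

```text
base front [[ 0.688 -0.062  0.05 ]
 [ 0.748 -0.073  0.05 ]]
dial [[ 0.645 -0.048  0.218]
 [ 0.666  0.017  0.218]
 [ 0.646 -0.108  0.218]]
base [[ 0.733 -0.069  0.05 ]
 [ 0.68  -0.069  0.05 ]
 [ 0.722  0.     0.05 ]]
dial [[ 0.652 -0.056  0.218]]
t 0.15 pos [0.2097 0.5881 0.191 ] yaw 160.36 F [-0.7  0.8  0.2] shift mm [-454.9 -440.9  -18.4] wz -27.64
```

```bash
python3 -m jog '[[[-455,-441,-18],[0,0,-28],0],[[-455,-441,-18],[0,0,-28],0],[[-455,-441,-18],[0,0,-28],0],[[-455,-441,-18],[0,0,-28],0],[[-455,-441,-18],[0,0,-28],0],[[-455,-441,-18],[0,0,-28],0],[[-455,-441,-18],[0,0,-28],0],[[-455,-441,-18],[0,0,-28],0],[[-455,-441,-18],[0,0,-28],0],[[-455,-441,-18],[0,0,-28],0],[[-455,-441,-18],[0,0,-28],0],[[-455,-441,-18],[0,0,-28],0]]'; python3 -c "
from h import *
go((.49,.02,.21),188)"
```

```text
time_s: 1.15
position: [0.4285, 0.1445, 0.2058]
tcp_rot: [[-0.989, -0.145, -0.0], [-0.145, 0.989, 0.0], [0.0, 0.0, -1.0]]
force: [1.3, 1.1, -0.3]
opening: 0.998
t 1.15 pos [0.4285 0.1445 0.2058] yaw -171.64 F [ 1.3  1.1 -0.3] shift mm [ -42.7 -132.1   -4.2] wz 0.36
```

```bash
python3 -m jog '[[[-43,-132,-4],[0,0,0],0],[[-43,-132,-4],[0,0,0],0],[[-43,-132,-4],[0,0,0],0],[[-43,-132,-4],[0,0,0],0],[[-43,-132,-4],[0,0,0],0],[[-43,-132,-4],[0,0,0],0]]'; python3 -c "
from h import *
shot('wrist','w1.png');go((.49,.02,.21),188)"
```

```text
time_s: 1.65
position: [0.4895, 0.0219, 0.2094]
tcp_rot: [[-0.99, -0.143, -0.002], [-0.143, 0.99, 0.001], [0.001, 0.001, -1.0]]
force: [-0.3, 0.0, 0.2]
opening: 0.999
t 1.7 pos [0.4888 0.0229 0.2093] yaw -171.66 F [ 0.   0.3 -0.2] shift mm [-0.8 -3.  -0.7] wz 0.34
```

View pics/w1.png

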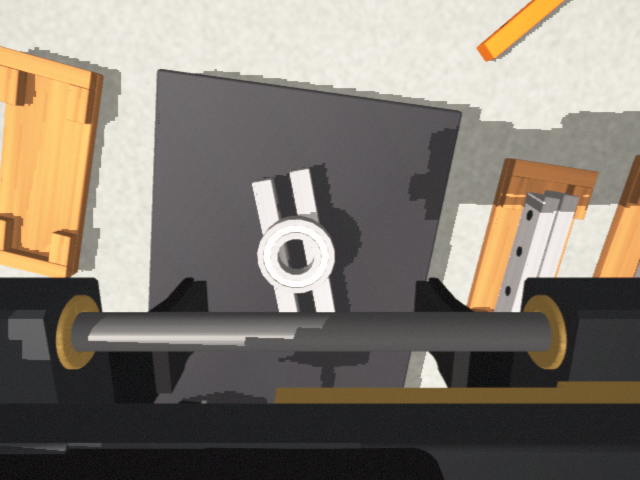

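The wrist view shows the bearing at (296,254). The two bars run under it, with their ends at (263,182) and (300,172), and the empty holder is at the left edge. I'll measure them.

Run:
```python
from h import *
im=cv2.imread("pics/w1.png"); K,W,_=cam("wrist")
g=cv2.cvtColor(im,cv2.COLOR_BGR2GRAY); m=(g>150).astype(np.uint8)*255
x=np.zeros_like(m); x[150:310,230:360]=m[150:310,230:360]
c=max(cv2.findContours(x,0,1)[0],key=cv2.contourArea)[:,0].astype(float)
P=ray(K,W,c,.086)[:,:2]*1000
r0=ray(K,W,(296,254),.086)[0,:2]*1000
for k in range(8):
    d=np.hypot(*(P-r0).T); s=P[abs(d-31)<(5 if k<3 else 1.5)]
    A=np.c_[2*s,np.ones(len(s))]; q=np.linalg.lstsq(A,(s**2).sum(1),rcond=None)[0]; r0=q[:2]
print("bearing",r0,"R",np.sqrt(q[2]+r0@r0),len(s))
# bars: row scan edges (top face z=.07)
for rows in(list(range(188,214,5))+[296,302,307]):
    e=np.flatnonzero(np.diff((m[rows,230:360]>0).astype(int)))+230.5
    print(rows,[(round(u),*(ray(K,W,(u,rows),.07)[0,:2]*1000).round(1)) for u in e])
```

```text
bearing [516.43688274  14.23377086] R 30.56524144359652 180
188 [(252, np.float64(469.2), np.float64(-27.7)), (272, np.float64(466.8), np.float64(-11.8)), (292, np.float64(464.5), np.float64(4.1)), (312, np.float64(462.2), np.float64(20.0))]
193 [(254, np.float64(473.1), np.float64(-26.4)), (274, np.float64(470.7), np.float64(-10.5)), (292, np.float64(468.5), np.float64(4.6)), (312, np.float64(466.2), np.float64(20.6))]
198 [(254, np.float64(477.0), np.float64(-25.2)), (274, np.float64(474.6), np.float64(-9.2)), (294, np.float64(472.4), np.float64(6.0)), (314, np.float64(470.1), np.float64(22.0))]
203 [(256, np.float64(480.9), np.float64(-23.9)), (276, np.float64(478.6), np.float64(-7.9)), (294, np.float64(476.3), np.float64(7.3)), (314, np.float64(474.0), np.float64(23.4))]
208 [(256, np.float64(484.9), np.float64(-22.7)), (276, np.float64(482.5), np.float64(-6.6)), (296, np.float64(480.3), np.float64(8.7)), (316, np.float64(477.9), np.float64(24.8))]
213 [(258, np.float64(488.8), np.float64(-21.4)), (278, np.float64(486.5), np.float64(-5.3)), (296, np.float64(484.3), np.float64(10.1)), (316, np.float64(481.9), np.float64(26.2))]
296 [(276, np.float64(558.6), np.float64(2.1)), (294, np.float64(556.2), np.float64(18.2)), (312, np.float64(554.0), np.float64(33.5)), (332, np.float64(551.6), np.float64(49.7))]
302 [(276, np.float64(563.9), np.float64(3.6)), (296, np.float64(561.6), np.float64(19.8)), (314, np.float64(559.2), np.float64(36.0)), (332, np.float64(557.0), np.float64(51.4))]
307 [(278, np.float64(568.4), np.float64(5.0)), (296, np.float64(566.1), np.float64(21.3)), (316, np.float64(563.7), np.float64(37.6)), (334, np.float64(561.4), np.float64(53.0))]
```

```bash
python3 -c "
from h import *
go((.5164,.0142,.077),198.3)"
```

```text
t 1.7 pos [0.4888 0.0229 0.2093] yaw -171.66 F [ 0.   0.3 -0.2] shift mm [-26.4 -12.8 132.2] wz -9.96
```

```bash
python3 -m jog '[[[-26,-11,30],[0,0,-7],0],[[-26,-11,65],[0,0,-10],0],[[-26,-11,95],[0,0,-10],0],[[-26,-11,115],[0,0,-10],0],[[-26,-11,126],[0,0,-10],0],[[-26,-11,131],[0,0,-10],0],[[-26,-11,131],[0,0,-10],0],[[-26,-11,131],[0,0,-10],0],[[-26,-11,131],[0,0,-10],0]]'; python3 -c "
from h import *
go((.5164,.0142,.077),198.3)"
```

```text
time_s: 2.45
position: [0.5179, 0.0156, 0.0798]
tcp_rot: [[-0.949, -0.316, 0.002], [-0.316, 0.949, -0.0], [-0.002, -0.001, -1.0]]
force: [-0.5, -0.5, 0.8]
opening: 1.0
t 2.45 pos [0.5179 0.0156 0.0798] yaw -161.57 F [-0.5 -0.5  0.8] shift mm [ 1.9 -0.9  2.8] wz 0.13
```

```bash
python3 -m jog '[[[2,-1,3],[0,0,0],0],[[2,-1,3],[0,0,0],0],[[2,-1,3],[0,0,0],0.2],[[2,-1,3],[0,0,0],0.5],[[2,-1,3],[0,0,0],0.6],[[2,-1,3],[0,0,0],0.6],[[2,-1,3],[0,0,0],0.6],[[2,-1,3],[0,0,0],0.6]]'; python3 -c "
from h import *
go((.5164,.0142,.077),198.3)"
```

```text
time_s: 3.12
position: [0.5157, 0.0134, 0.0758]
tcp_rot: [[-0.949, -0.315, 0.0], [-0.315, 0.949, -0.0], [-0.0, -0.0, -1.0]]
force: [0.0, 0.8, -0.1]
opening: 0.632
t 3.12 pos [0.5157 0.0134 0.0758] yaw -161.65 F [ 0.   0.8 -0.1] shift mm [-0.9  0.6 -1.2] wz 0.05
```

```bash
python3 -m jog '[[[0,0,0],[0,0,0],0.8],[[0,0,0],[0,0,0],0.8],[[0,0,0],[0,0,0],0.8]]'; python3 -c "
from h import *
im,_=shot('wrist','w2.png'); im2,_=shot('side','s2.png')
cv2.imwrite('pics/c2.png',np.hstack([cv2.resize(im[:,:,::-1],(440,330)),cv2.resize(im2[170:265,270:380,::-1],(360,330))]))
go((.5164,.0142,.077),198.3)"
```

```text
time_s: 3.37
position: [0.5157, 0.0134, 0.0757]
tcp_rot: [[-0.949, -0.315, -0.0], [-0.315, 0.949, 0.0], [0.0, 0.0, -1.0]]
force: [-0.2, 1.1, -0.1]
opening: 0.401
t 3.47 pos [0.5157 0.0134 0.0757] yaw -161.64 F [0.5 0.3 0.8] shift mm [-0.9  0.5 -1.3] wz 0.06
```

View pics/c2.png

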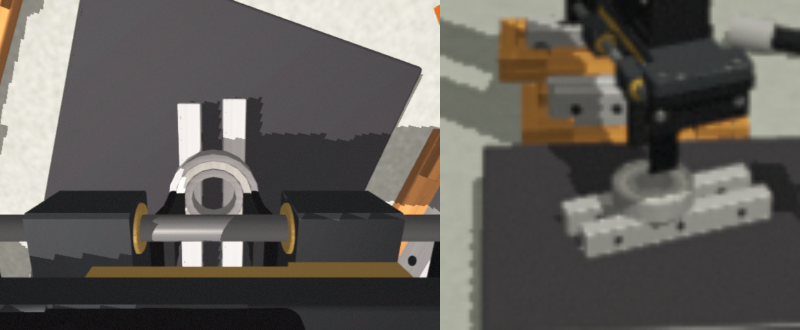

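Run:
```python
from h import *
s=bot.read_state(); print(s["time_s"],s["opening"])
K,W,_=cam("side"); R=np.array(s["tcp_rot"])
for y in(-.031,-.017,0,.017,.031): print(y,((proj(K,W,s["position"]+R@[0,y,0])-[270,170])*[360/110,330/95]+[440,0]).round())
a=cv2.imread("pics/s2.png"); b=cv2.imread("pics/side0.png")
w=cv2.imread("pics/w2.png")
cv2.imwrite("pics/c3.png",np.vstack([np.hstack([cv2.resize(i[185:255,290:390],(400,280),interpolation=2) for i in(b,a)]),cv2.resize(w[200:360,170:490],(800,320))[:, :800]]))
```

```text
3.4667 0.30780050691185656
-0.031 [[666. 216.]]
-0.017 [[658. 206.]]
0 [[650. 194.]]
0.017 [[642. 183.]]
0.031 [[635. 173.]]
```

View pics/c3.png

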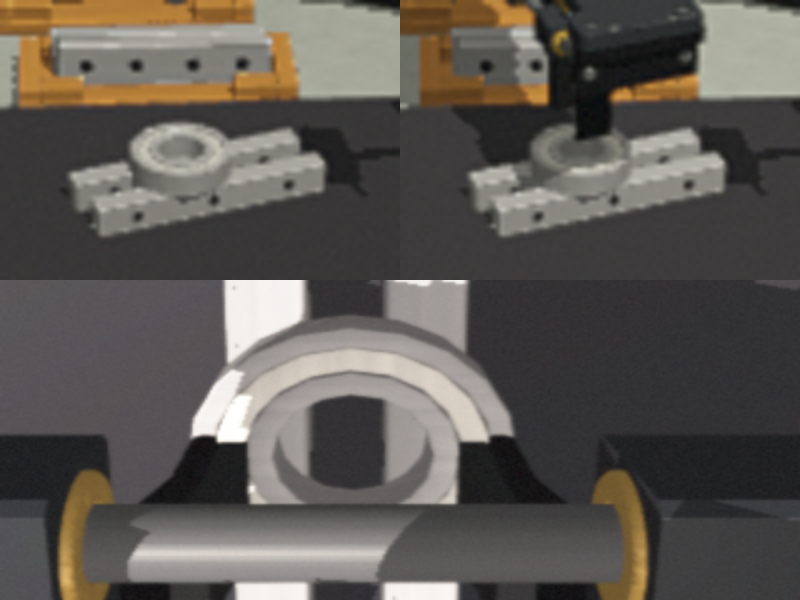

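The fingers have closed above the ring instead of around it. They look about 15–20 mm shorter than the stated TCP. I'll check the height of the tip.

```bash
python3 - <<'E'
from h import *
s=bot.read_state(); R=np.array(s["tcp_rot"]); print(s["time_s"],s["opening"],s["force"].round(1))
K,W,_=cam("side")
for z in(.076,.082,.086,.09,.095,.1): print(z,(R.T@(ray(K,W,(338.5,219.5),z)[0]-s["position"])*1000).round(1))
E
python3 -m jog '[[[0,0,0],[0,0,0],0],[[0,0,0],[0,0,0],0],[[0,0,0],[0,0,0],0],[[0,0,0],[0,0,0],0],[[0,0,0],[0,0,0],0],[[0,0,0],[0,0,0],0],[[0,0,0],[0,0,0],0],[[0,0,0],[0,0,0],0],[[0,0,0],[0,0,0],0]]'
python3 - <<'E'
from h import *
s=bot.read_state(); print(s["time_s"],s["opening"],s["position"])
a,_=shot("side","s3.png"); b,_=shot("scene","n3.png")
cv2.imwrite("pics/c4.png",np.hstack([cv2.resize(a[160:260,280:380,::-1],(400,400),interpolation=2),cv2.resize(b[180:280,290:390,::-1],(400,400),interpolation=2)]))
E
```

```text
3.4667 0.30780050691185656 [0.5 0.3 0.8]
0.076 [-21.4  24.   -0.3]
0.082 [-17.5  14.9  -6.3]
0.086 [-14.9   8.8 -10.3]
0.09 [-12.4   2.7 -14.3]
0.095 [ -9.2  -5.  -19.3]
0.1 [ -6.  -12.6 -24.3]
time_s: 4.22
position: [0.5157, 0.0134, 0.0758]
tcp_rot: [[-0.949, -0.315, -0.0], [-0.315, 0.949, -0.0], [0.0, -0.0, -1.0]]
force: [0.6, -0.1, -0.1]
opening: 0.91
4.2167 0.9095753992174559 [0.51570003 0.0134222  0.07576171]
```

View pics/c4.png

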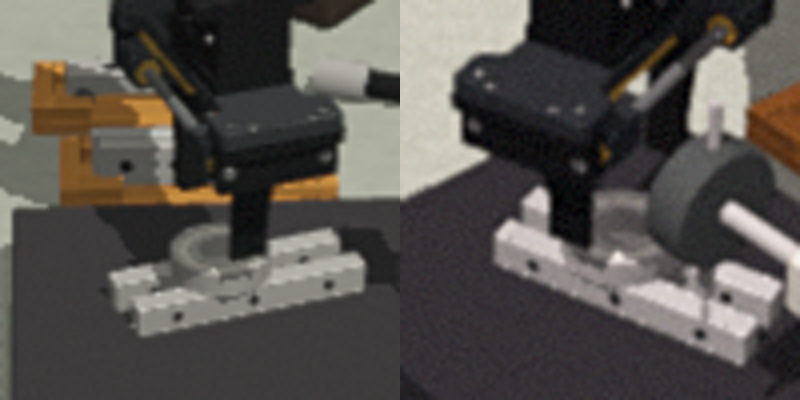

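Run:
```python
from h import *
s=bot.read_state(); R=np.array(s["tcp_rot"])
L=[]
for n,uv in(("side",(342,224.5)),("scene",(333,241.7))):
    K,W,_=cam(n); o=W[:3,3]; d=ray(K,W,uv,0)[0]-o; d/=np.linalg.norm(d); L.append((o,d))
A=sum(np.eye(3)-np.outer(d,d) for o,d in L); b=sum((np.eye(3)-np.outer(d,d))@o for o,d in L)
p=np.linalg.solve(A,b); print(p,"tool",(R.T@(p-s["position"])*1000).round(1),[np.linalg.norm(np.cross(p-o,d))*1000 for o,d in L])
```

```text
[ 0.53152607 -0.03183301  0.1062351 ] tool [ -0.8 -47.9 -30.5] [np.float64(0.9466624320850174), np.float64(0.9466624320851713)]
```

```bash
python3 -m jog '[[[0,0,8],[0,0,0],0],[[0,0,16],[0,0,0],0],[[0,0,18],[0,0,0],0],[[0,0,18],[0,0,0],0],[[0,0,18],[0,0,0],0]]'
python3 - <<'E'
from h import *
s=bot.read_state(); print(s["time_s"],s["opening"],s["position"],s["force"])
a,_=shot("side","s4.png"); b,_=shot("wrist","w4.png"); a0=cv2.imread("pics/side0.png")[:,:,::-1]
f=lambda i:cv2.resize(i[180:260,290:390,::-1],(400,320),interpolation=2)
cv2.imwrite("pics/c5.png",np.vstack([np.hstack([f(a),f(cv2.convertScaleAbs(cv2.absdiff(a,a0),alpha=3))]),cv2.resize(b[200:312,150:470,::-1],(800,280))]))
E
```

```text
time_s: 4.73
position: [0.5153, 0.0135, 0.0572]
tcp_rot: [[-0.949, -0.315, -0.001], [-0.315, 0.949, 0.0], [0.001, 0.001, -1.0]]
force: [1.2, -0.3, 0.2]
opening: 1.0
4.7333 0.9998095748653525 [0.51532564 0.01346573 0.05721825] [ 1.15348867 -0.30584952  0.17599733]
```

View pics/c5.png

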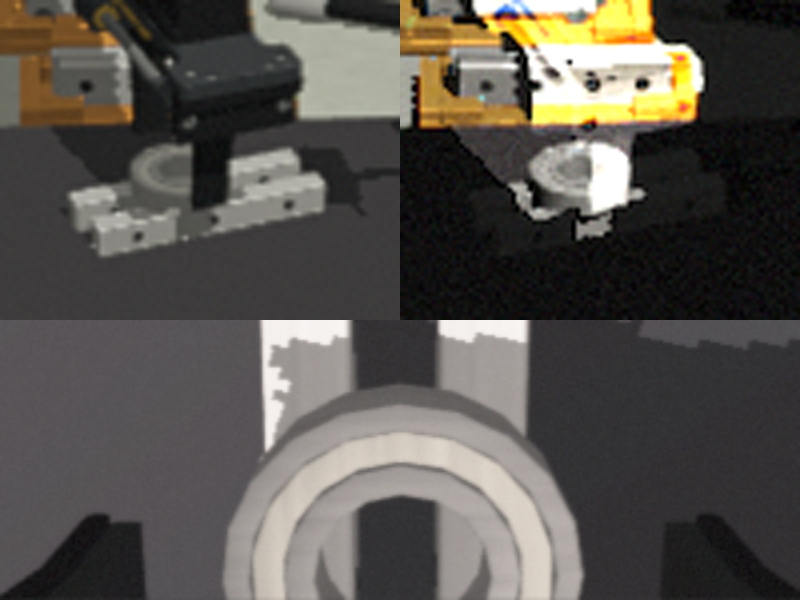

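The tip triangulates to about 28 mm above the nominal TCP, so the real finger ends sit at TCP+28 mm. The jaws are centred on the ring: inner edges at 145 and 662 in the crop, ring at 403. I'll lower further so the tips reach z of about 0.077, then grasp.

```bash
python3 -m jog '[[[0,0,4],[0,0,0],0],[[0,0,8],[0,0,0],0],[[0,0,8],[0,0,0],0],[[0,0,8],[0,0,0],0.15],[[0,0,8],[0,0,0],0.25],[[0,0,8],[0,0,0],0.35],[[0,0,8],[0,0,0],0.45],[[0,0,8],[0,0,0],0.5],[[0,0,8],[0,0,0],0.5],[[0,0,8],[0,0,0],0.5],[[0,0,8],[0,0,0],0.5],[[0,0,8],[0,0,0],0.5]]';python3 -m jog '[[[0,0,0],[0,0,0],0.6],[[0,0,0],[0,0,0],0.6],[[0,0,-2],[0,0,0],0.6],[[0,0,-4],[0,0,0],0.6],[[0,0,-8],[0,0,0],0.6],[[0,0,-12],[0,0,0],0.6]]'
python3 - <<'E'
from h import *
s=bot.read_state(); print(s["time_s"],s["opening"],s["position"],s["force"])
a,_=shot("side","s5.png"); b,_=shot("wrist","w5.png"); 
f=lambda i:cv2.resize(i[180:260,290:390,::-1],(400,320),interpolation=2)
cv2.imwrite("pics/c6.png",np.hstack([f(a),cv2.resize(b[:,:,::-1],(400,320))]))
E
```

```text
time_s: 5.83
position: [0.5158, 0.0134, 0.0498]
tcp_rot: [[-0.949, -0.315, 0.0], [-0.315, 0.949, -0.0], [-0.0, -0.0, -1.0]]
force: [-0.2, 0.0, 1.1]
opening: 0.702
time_s: 6.33
position: [0.5153, 0.0135, 0.0618]
tcp_rot: [[-0.949, -0.315, -0.001], [-0.315, 0.949, 0.0], [0.001, 0.0, -1.0]]
force: [-0.2, -0.1, -2.4]
opening: 0.701
6.3333 0.7005132269756518 [0.51532476 0.01345888 0.06181033] [-0.15735807 -0.11358993 -2.43360727]
```

View pics/c6.png

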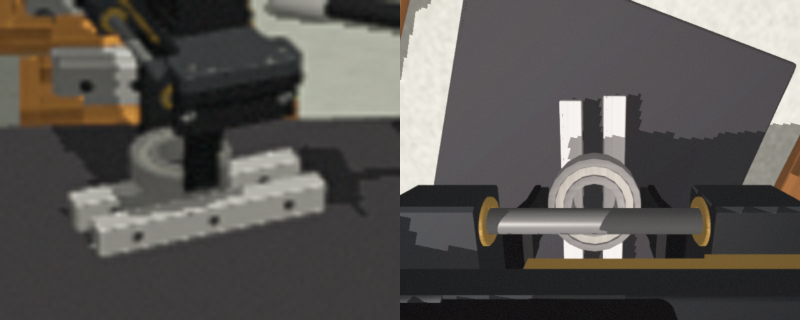

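The ring is held: opening 0.70 is about 61 mm, and the force shows about 2.4 N of weight. I'll lift and move to a viewpoint over the tray and holder.

```bash
python3 -c "
from h import *
go((.53,-.30,.24),174)"
```

```text
t 6.43 pos [0.5162 0.0133 0.0624] yaw -161.64 F [ 0.7 -0.3 -2.6] shift mm [  85.4 -301.8 -177.5] wz 24.36
```

```bash
python3 -m jog '[[[0,0,-30],[0,0,0],0.6],[[0,0,-70],[0,0,0],0.6],[[10,-30,-105],[0,0,4],0.6],[[22,-70,-130],[0,0,9],0.6],[[34,-110,-150],[0,0,14],0.6],[[45,-150,-165],[0,0,19],0.6],[[56,-190,-175],[0,0,24],0.6],[[67,-230,-177],[0,0,24],0.6],[[76,-265,-177],[0,0,24],0.6],[[83,-290,-177],[0,0,24],0.6],[[85,-302,-177],[0,0,24],0.6],[[85,-302,-177],[0,0,24],0.6]]';python3 -m jog '[[[0,0,0],[0,0,0],0.6],[[0,0,0],[0,0,0],0.6]]'; python3 -c "
from h import *
shot('wrist','w6.png');go((.53,-.30,.24),174); s=bot.read_state();print(s['opening'])"
```

```text
time_s: 7.43
position: [0.5301, -0.3043, 0.2383]
tcp_rot: [[-0.995, 0.103, 0.001], [0.103, 0.995, -0.002], [-0.001, -0.002, -1.0]]
force: [-0.5, -0.4, -3.4]
opening: 0.696
time_s: 7.6
position: [0.5294, -0.2982, 0.2381]
tcp_rot: [[-0.995, 0.098, -0.002], [0.098, 0.995, 0.002], [0.002, 0.002, -1.0]]
force: [0.4, 0.5, -2.3]
opening: 0.696
t 7.65 pos [ 0.5297 -0.298   0.2383] yaw 174.44 F [ 0.9  0.6 -3.2] shift mm [-0.5 -2.  -1.7] wz 0.44
0.6998108259952146
```

View pics/w6.png

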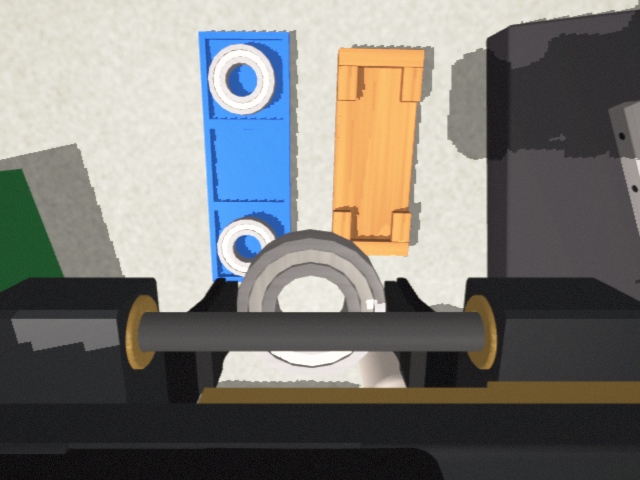

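The view shows the ring held level, the tray's middle place empty (corners near (209,125) and (288,205)), and the empty holder spanning (338,48)–(410,255). I'll measure both.

Run:
```python
from h import *
im=cv2.imread("pics/w6.png"); h=cv2.cvtColor(im,cv2.COLOR_BGR2HSV); K,W,_=cam("wrist"); print("cam",W[:3,3].round(3))
b=cv2.inRange(h,(100,120,60),(125,255,255)); w=cv2.inRange(h,(8,90,60),(25,255,255)); w[275:]=0
def line(m,rows,side,z):
    pts=[]
    for r in rows:
        x=np.flatnonzero(m[r,180:440])+180
        pts.append((x[0]-.5 if side==0 else x[-1]+.5,r))
    P=ray(K,W,pts,z)[:,:2]*1000; vx,vy,x0,y0=cv2.fitLine(P.astype(np.float32),cv2.DIST_HUBER,0,.01,.01).ravel()
    s=np.sign(vx); return np.array([vx,vy])*s,np.array([x0,y0])
def rep(n,m,rows,z,r0,cols,zt,half):
    (d1,p1),(d2,p2)=line(m,rows,0,z),line(m,rows,1,z); d=(d1+d2)/2; d/=np.linalg.norm(d); nn=np.array([-d[1],d[0]])
    top=[(c,r0+np.flatnonzero(m[r0:r0+50,c])[0]-.5) for c in cols]; t=np.median(ray(K,W,top,zt)[:,:2]*1000@d)
    print(n,"yaws",[np.degrees(np.arctan2(v[1],v[0])).round(2) for v in(d1,d2,d)],"width",(nn@p2-nn@p1).round(1),"centre",(d*(t+half)+nn*(nn@p1+nn@p2)/2).round(1))
    return d,nn,t
d,nn,t=rep("tray",b,range(40,205,3),.011,15,range(215,285,5),.011,123)
# dividers / floors along centre column
hd,hn,ht=rep("holder",w,range(110,200,3),.012,35,range(350,420,5),.024,98)
x=np.zeros_like(w); x[30:272,325:440]=w[30:272,325:440]
c=max(cv2.findContours(x,0,1)[0],key=cv2.contourArea)[:,0]; P=ray(K,W,c,.024)[:,:2]*1000@hd; print("holder len @.024",np.ptp(P), P.min(),P.max())
v=h[:,:,2].astype(int); col=[250]; print([(r,v[r,240:262].mean().round()) for r in list(range(114,134))+list(range(192,214))])
for r in(124,203): print(r,ray(K,W,(250,r),.011)[0,:2].round(4))
print("corners inner floor?",ray(K,W,[(209,125),(288,125),(212,199),(289,199)],.011)[:,:2].round(3).tolist())
```

```text
cam [ 0.462 -0.292  0.431]
tray yaws [np.float32(-5.81), np.float32(-6.31), np.float32(-6.06)] width 84.0 centre [ 486.  -357.4]
holder yaws [np.float32(-6.69), np.float32(-6.99), np.float32(-6.84)] width 78.0 centre [ 489.8 -231.7]
holder len @.024 195.67527281861624 415.8616658968258 611.536938715442
[(114, np.float64(214.0)), (115, np.float64(246.0)), (116, np.float64(251.0)), (117, np.float64(245.0)), (118, np.float64(218.0)), (119, np.float64(234.0)), (120, np.float64(251.0)), (121, np.float64(252.0)), (122, np.float64(252.0)), (123, np.float64(252.0)), (124, np.float64(252.0)), (125, np.float64(252.0)), (126, np.float64(252.0)), (127, np.float64(252.0)), (128, np.float64(251.0)), (129, np.float64(248.0)), (130, np.float64(251.0)), (131, np.float64(252.0)), (132, np.float64(252.0)), (133, np.float64(252.0)), (192, np.float64(252.0)), (193, np.float64(252.0)), (194, np.float64(252.0)), (195, np.float64(252.0)), (196, np.float64(252.0)), (197, np.float64(252.0)), (198, np.float64(251.0)), (199, np.float64(239.0)), (200, np.float64(194.0)), (201, np.float64(175.0)), (202, np.float64(250.0)), (203, np.float64(252.0)), (204, np.float64(252.0)), (205, np.float64(252.0)), (206, np.float64(252.0)), (207, np.float64(252.0)), (208, np.float64(252.0)), (209, np.float64(252.0)), (210, np.float64(252.0)), (211, np.float64(250.0)), (212, np.float64(231.0)), (213, np.float64(218.0))]
124 [ 0.4462 -0.3497]
203 [ 0.5235 -0.3601]
corners inner floor? [[0.443, -0.39], [0.451, -0.313], [0.516, -0.398], [0.523, -0.32]]
```

```bash
python3 -c "
from h import *
go((.485,-.3573,.03),173.94)"
```

```text
t 7.65 pos [ 0.5297 -0.298   0.2383] yaw 174.44 F [ 0.9  0.6 -3.2] shift mm [ 38.4 -63.7 208.3] wz 0.5
```

```bash
python3 -m jog '[[[20,-32,20],[0,0,0],0.6],[[38,-63,45],[0,0,0.5],0.6],[[38,-63,80],[0,0,0.5],0.6],[[38,-63,115],[0,0,0.5],0.6],[[38,-63,150],[0,0,0.5],0.6],[[38,-63,180],[0,0,0.5],0.6],[[38,-63,200],[0,0,0.5],0.6],[[38,-63,208],[0,0,0.5],0.6],[[38,-63,208],[0,0,0.5],0.6],[[38,-63,208],[0,0,0.5],0.6],[[38,-63,208],[0,0,0.5],0.6]]'; python3 -c "
from h import *
go((.485,-.3573,-.0142),173.94)"
```

```text
time_s: 8.57
position: [0.4876, -0.3596, 0.0326]
tcp_rot: [[-0.994, 0.106, 0.002], [0.106, 0.994, -0.003], [-0.003, -0.002, -1.0]]
force: [0.6, 0.5, -2.1]
opening: 0.699
t 8.57 pos [ 0.4876 -0.3596  0.0326] yaw 173.92 F [ 0.6  0.5 -2.1] shift mm [ 2.9  2.1 46.8] wz -0.02
```

```bash
python3 -m jog '[[[2,1,15],[0,0,0],0.6],[[2,1,30],[0,0,0],0.6],[[2,1,38],[0,0,0],0.6],[[2,1,40],[0,0,0],0.6],[[2,1,40],[0,0,0],0.6],[[2,1,40],[0,0,0],0.6]]'; python3 -c "
from h import *
go((.485,-.3573,-.0142),173.94)
shot('wrist','w7.png')"
```

```text
time_s: 9.07
position: [0.485, -0.3584, -0.0082]
tcp_rot: [[-0.994, 0.107, 0.001], [0.107, 0.994, -0.001], [-0.002, -0.001, -1.0]]
force: [0.4, -0.7, -2.1]
opening: 0.696
t 9.07 pos [ 0.485  -0.3584 -0.0082] yaw 173.86 F [ 0.4 -0.7 -2.1] shift mm [0.1 1.1 6. ] wz -0.08
```

```bash
python3 -m jog '[[[0,1,1],[0,0,0],0.6],[[0,1,2],[0,0,0],0.6],[[0,1,3],[0,0,0],0.6],[[0,1,4],[0,0,0],0.6],[[0,1,4.5],[0,0,0],0.6],[[0,1,4.5],[0,0,0],0.6]]'; python3 -m jog '[[[0,0,0.5],[0,0,0],0.6],[[0,0,1],[0,0,0],0.6],[[0,0,1],[0,0,0],0.6]]'
```

```text
time_s: 9.62
position: [0.4843, -0.3567, -0.0139]
tcp_rot: [[-0.994, 0.107, -0.0], [0.107, 0.994, 0.0], [0.0, 0.0, -1.0]]
force: [-0.6, -0.2, -2.2]
opening: 0.697
time_s: 9.87
position: [0.4844, -0.3567, -0.0141]
tcp_rot: [[-0.994, 0.107, 0.0], [0.107, 0.994, -0.0], [-0.0, -0.0, -1.0]]
force: [-1.2, 1.8, 3.6]
opening: 0.698
```

Contact came at exactly the predicted height: the force went from −2.2 to +3.6 N. I'll release and rise.

```bash
python3 -m jog '[[[0,0,0],[0,0,0],0.35],[[0,0,0],[0,0,0],0.3],[[0,0,0],[0,0,0],0.2],[[0,0,0],[0,0,0],0.1],[[0,0,0],[0,0,0],0],[[0,0,0],[0,0,0],0],[[0,0,-5],[0,0,0],0],[[0,0,-15],[0,0,0],0],[[0,0,-35],[0,0,0],0],[[0,0,-70],[0,0,0],0],[[0,0,-110],[0,0,0],0],[[0,0,-150],[0,0,0],0]]'; python3 -c "
from h import *
go((.50,.02,.22),198.3)"
```

```text
time_s: 10.87
position: [0.4839, -0.3563, 0.1371]
tcp_rot: [[-0.994, 0.107, -0.001], [0.107, 0.994, 0.001], [0.001, 0.001, -1.0]]
force: [0.6, -1.4, -0.4]
opening: 1.003
t 10.87 pos [ 0.4839 -0.3563  0.1371] yaw 173.86 F [ 0.6 -1.4 -0.4] shift mm [ 24.4 375.9 -82.7] wz -24.44
```

Now to the bars' viewpoint, checking the tray with the scene camera on the way.

```bash
python3 -m jog '[[[2,35,-25],[0,0,0],0],[[5,75,-50],[0,0,-5],0],[[7,115,-75],[0,0,-10],0],[[10,155,-83],[0,0,-15],0],[[13,195,-83],[0,0,-20],0],[[16,235,-83],[0,0,-24.5],0],[[18,275,-83],[0,0,-24.5],0],[[21,315,-83],[0,0,-24.5],0],[[23,350,-83],[0,0,-24.5],0],[[24,370,-83],[0,0,-24.5],0],[[24,376,-83],[0,0,-24.5],0],[[24,376,-83],[0,0,-24.5],0]]'; python3 -m jog '[[[0,0,0],[0,0,0],0],[[0,0,0],[0,0,0],0]]'
python3 - <<'E'
from h import *
go((.5,.02,.22),198.3)
a,_=shot("side","s8.png"); b,_=shot("wrist","w8.png")
cv2.imwrite("pics/c8.png",np.hstack([cv2.resize(a[270:390,250:410,::-1],(400,300),interpolation=2),cv2.resize(b[:,:,::-1],(400,300))]))
im=b[:,:,::-1]; K,W,_=cam("wrist")
g=cv2.cvtColor(im,cv2.COLOR_BGR2GRAY); m=(g>150).astype(np.uint8)*255; m[312:]=0
n,l,st,ce=cv2.connectedComponentsWithStats(m)
for i in range(1,n):
    x,y,w,h,A=st[i]
    if A>400 and 180<ce[i][0]<420:
        c=cv2.findContours((l==i).astype(np.uint8),0,1)[0][0][:,0]; P=ray(K,W,c,.07)[:,:2]*1000
        r=cv2.minAreaRect(P.astype(np.float32)); d=np.array([np.cos(np.radians(18.3)),np.sin(np.radians(18.3))]); print(i,st[i],np.round(r[0],1),np.round(r[1],1),round(r[2],1),"t",(P@d).min().round(1),(P@d).max().round(1))
E
```

```text
time_s: 11.87
position: [0.5007, 0.0211, 0.219]
tcp_rot: [[-0.948, -0.318, 0.001], [-0.318, 0.948, -0.0], [-0.001, -0.001, -1.0]]
force: [0.3, -0.9, 0.2]
opening: 1.002
time_s: 12.03
position: [0.501, 0.0184, 0.2185]
tcp_rot: [[-0.95, -0.314, 0.001], [-0.314, 0.95, -0.001], [-0.0, -0.001, -1.0]]
force: [-0.3, 0.8, 0.3]
opening: 0.998
t 12.03 pos [0.501  0.0184 0.2185] yaw -161.71 F [-0.3  0.8  0.3] shift mm [ 0.4  1.9 -1.5] wz -0.01
1 [    0     0   640   305 89240] [460.4   2.3] [242.1 538.3] 18.2 t 316.5 558.7
2 [ 308  156   19  156 2926] [515.2  27.6] [135.7  15.7] 18.8 t 430.0 565.6
3 [ 269  159   22  153 2865] [526.1  -1.8] [133.2  15.9] 18.3 t 432.4 565.6
```

View pics/c8.png

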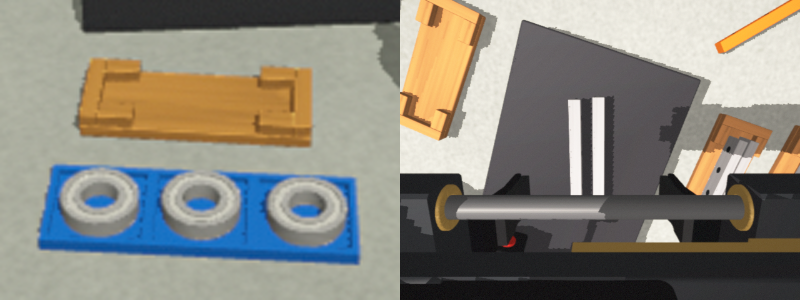

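The side crop shows the ring flat in the middle place. In the wrist view both bars are still parallel, so I'll go to the pair.

```bash
python3 -c "
from h import *
go((.528,.0155,.030),198.5)"
```

```text
t 12.13 pos [0.5009 0.0182 0.2183] yaw -161.76 F [-0.6 -0.6 -0.1] shift mm [-24.9 -11.  188.3] wz -0.26
```

```bash
python3 -m jog '[[[-10,-5,20],[0,0,0],0],[[-25,-11,50],[0,0,-0.3],0],[[-25,-11,85],[0,0,-0.3],0],[[-25,-11,120],[0,0,-0.3],0],[[-25,-11,150],[0,0,-0.3],0],[[-25,-11,170],[0,0,-0.3],0],[[-25,-11,182],[0,0,-0.3],0],[[-25,-11,188],[0,0,-0.3],0],[[-25,-11,188],[0,0,-0.3],0],[[-25,-11,188],[0,0,-0.3],0],[[-25,-11,188],[0,0,-0.3],0],[[-25,-11,188],[0,0,-0.3],0]]'
python3 - <<'E'
from h import *
go((.528,.0155,.027),198.5)
a,_=shot("side","s9.png"); b,_=shot("wrist","w9.png")
cv2.imwrite("pics/c9.png",np.hstack([cv2.resize(a[180:260,290:390,::-1],(400,320),interpolation=2),cv2.resize(b[:,:,::-1],(400,320))]))
E
```

```text
time_s: 13.13
position: [0.5289, 0.0167, 0.0314]
tcp_rot: [[-0.948, -0.32, 0.002], [-0.32, 0.948, -0.0], [-0.002, -0.001, -1.0]]
force: [-0.0, 0.5, -0.3]
opening: 0.999
t 13.13 pos [0.5289 0.0167 0.0314] yaw -161.36 F [-0.   0.5 -0.3] shift mm [ 1.3 -0.9  4.4] wz 0.14
```

View pics/c9.png

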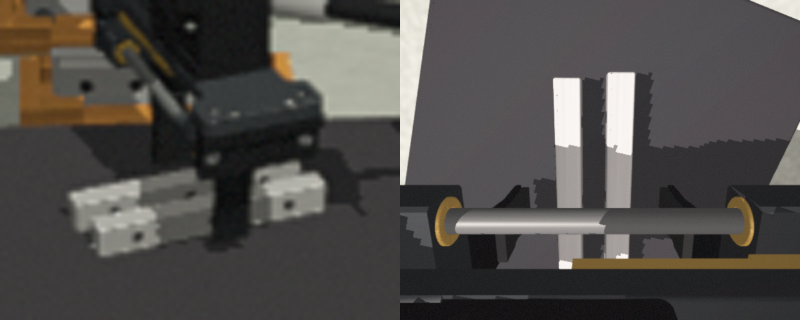

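The fingers straddle the pair evenly with their tips just above the plate. That was my 12th and last picture, so the remaining checks will be numeric. I'll lower slightly and close.

```bash
python3 -m jog '[[[1,-1,1],[0,0,0],0],[[1,-1,2],[0,0,0],0],[[1,-1,3],[0,0,0],0],[[1,-1,3],[0,0,0],0.2],[[1,-1,3],[0,0,0],0.35],[[1,-1,3],[0,0,0],0.45],[[1,-1,3],[0,0,0],0.55],[[1,-1,3],[0,0,0],0.65],[[1,-1,3],[0,0,0],0.75],[[1,-1,3],[0,0,0],0.8],[[1,-1,3],[0,0,0],0.8],[[1,-1,3],[0,0,0],0.8]]'; python3 -m jog '[[[0,0,0],[0,0,0],0.8],[[0,0,0],[0,0,0],0.8],[[0,0,0],[0,0,0],0.8],[[0,0,0],[0,0,0],0.8],[[0,0,0],[0,0,0],0.8],[[0,0,0],[0,0,0],0.8]]'
```

```text
time_s: 14.23
position: [0.5273, 0.0159, 0.0273]
tcp_rot: [[-0.947, -0.32, -0.0], [-0.32, 0.947, 0.0], [0.0, 0.0, -1.0]]
force: [-0.7, 0.6, -0.5]
opening: 0.404
time_s: 14.73
position: [0.5273, 0.0159, 0.0273]
tcp_rot: [[-0.947, -0.32, 0.0], [-0.32, 0.947, 0.0], [-0.0, 0.0, -1.0]]
force: [-0.3, 1.3, 1.0]
opening: 0.364
```

```bash
python3 -m jog '[[[0,0,-1],[0,0,0],0.8],[[0,0,-3],[0,0,0],0.8],[[0,0,-8],[0,0,0],0.8],[[0,0,-15],[0,0,0],0.8],[[0,0,-15],[0,0,0],0.8],[[0,0,-15],[0,0,0],0.8]]'
python3 - <<'E'
from h import *
s=bot.read_state(); print(s["opening"],s["force"].round(1),s["moment"].round(2))
go((.50,-.20,.20),173.16)
im,(K,W,_)=shot("wrist","w10.png")
R=np.array(s["tcp_rot"])
g=cv2.cvtColor(im,cv2.COLOR_RGB2GRAY); m=(g>100).astype(np.uint8)*255
m[:60]=0;m[290:]=0
n,l,st,ce=cv2.connectedComponentsWithStats(m)
for i in range(1,n):
    if st[i][4]>1500 and 200<ce[i][0]<400:
        c=cv2.findContours((l==i).astype(np.uint8),0,1)[0][0][:,0]
        P=(ray(K,W,c,s["position"][2]+.0427)-s["position"])@R*1000
        print(st[i],"tool x",P[:,0].min().round(1),P[:,0].max().round(1),"y",P[:,1].min().round(1),P[:,1].max().round(1))
E
```

```text
time_s: 15.23
position: [0.5277, 0.0157, 0.0428]
tcp_rot: [[-0.947, -0.32, 0.001], [-0.32, 0.947, -0.0], [-0.001, -0.001, -1.0]]
force: [-0.1, 0.2, -7.1]
opening: 0.362
0.3622733281166889 [-0.1  0.2 -7.1] [ 0.04  0.08 -0.01]
t 15.23 pos [0.5277 0.0157 0.0428] yaw -161.33 F [-0.1  0.2 -7.1] shift mm [  95.2 -195.6 -157.2] wz 25.51
[  265   112    92   178 15157] tool x 10.5 76.0 y -16.8 15.3
```

Both bars are held: 7.1 N of weight, 32 mm wide and level. I'll carry them to hover above the holder.

```bash
python3 -c "
from h import *
go((.4898,-.2317,.03),173.16)
K,W,_=cam('side'); print('bottle',ray(K,W,(433,319),0).round(3))"
```

```text
t 15.28 pos [0.5274 0.0158 0.0425] yaw -161.34 F [-0.2 -0.2 -7.3] shift mm [ 114.9 -222.4   12.5] wz 25.5
bottle [[ 0.713 -0.253  0.   ]]
```

```bash
python3 -m jog '[[[0,0,-20],[0,0,0],0.8],[[6,-12,-45],[0,0,2],0.8],[[18,-35,-65],[0,0,6],0.8],[[33,-65,-70],[0,0,10],0.8],[[49,-95,-70],[0,0,14],0.8],[[65,-125,-70],[0,0,18],0.8],[[80,-155,-70],[0,0,22],0.8],[[95,-185,-70],[0,0,25.5],0.8],[[107,-207,-70],[0,0,25.5],0.8],[[113,-218,-60],[0,0,25.5],0.8],[[115,-222,-45],[0,0,25.5],0.8],[[115,-222,-30],[0,0,25.5],0.8]]'; python3 -m jog '[[[0,0,10],[0,0,0],0.8],[[0,0,20],[0,0,0],0.8],[[0,0,27],[0,0,0],0.8],[[0,0,30],[0,0,0],0.8],[[0,0,30],[0,0,0],0.8],[[0,0,30],[0,0,0],0.8]]'; python3 -c "
from h import *
go((.4898,-.2317,.0),173.16)
shot('wrist','w11.png');shot('side','s11.png');shot('scene','n11.png')
print(bot.read_state()['opening'])"
```

```text
time_s: 16.28
position: [0.4893, -0.2329, 0.0717]
tcp_rot: [[-0.993, 0.121, 0.001], [0.121, 0.993, -0.001], [-0.001, -0.001, -1.0]]
force: [0.3, 0.0, -7.1]
opening: 0.361
time_s: 16.78
position: [0.4897, -0.2311, 0.0424]
tcp_rot: [[-0.993, 0.118, 0.0], [0.118, 0.993, -0.0], [-0.0, -0.0, -1.0]]
force: [0.1, -0.2, -6.4]
opening: 0.363
t 16.78 pos [ 0.4897 -0.2311  0.0424] yaw 173.2 F [ 0.1 -0.2 -6.4] shift mm [-0.1 -0.6 42.4] wz 0.04
0.3625772357369026
```

Run:
```python
from h import *
s=bot.read_state(); R=np.array(s["tcp_rot"]); K,W,_=cam("wrist"); im=cv2.imread("pics/w11.png"); h=cv2.cvtColor(im,cv2.COLOR_BGR2HSV)
w=cv2.inRange(h,(8,90,60),(25,255,255)); tl=lambda uv,z:(ray(K,W,uv,z)-s["position"])@R*1000
for r in range(20,270,20):
    x=np.flatnonzero(w[r,150:480])+150
    if len(x)>20: print(r,x[0],x[-1],"@.024",tl([(x[0]-.5,r),(x[-1]+.5,r)],.024)[:,:2].round(1).tolist(),"@.012",tl([(x[0]-.5,r),(x[-1]+.5,r)],.012)[:,1].round(1))
c=[(u,np.flatnonzero(w[:250,u])[0]-.5) for u in range(270,350,20) if w[:250,u].any()]; print("end",[(a,tl([a],.024)[0,:2].round(1)) for a in c])
g=(h[:,:,1]<60)&(h[:,:,2]>100)
for r in(140,160,180,200,220): 
    x=np.flatnonzero(g[r,240:400])+240; 
    if len(x): print("bar",r,x[0],x[-1],tl([(x[0]-.5,r),(x[-1]+.5,r)],s["position"][2]+.0427)[:,:2].round(1).tolist())
```

```text
80 231 391 @.024 [[93.4, -39.1], [93.4, 38.2]] @.012 [-41.3  40.4]
100 232 390 @.024 [[84.3, -39.1], [84.3, 38.2]] @.012 [-41.3  40.4]
120 232 389 @.024 [[75.0, -39.6], [75.0, 38.2]] @.012 [-41.8  40.3]
140 233 388 @.024 [[65.4, -39.5], [65.4, 38.1]] @.012 [-41.7  40.3]
160 234 387 @.024 [[55.6, -39.5], [55.6, 38.1]] @.012 [-41.7  40.3]
180 240 382 @.024 [[45.6, -36.9], [45.6, 36.0]] @.012 [-39.   38.1]
200 240 381 @.024 [[35.3, -37.4], [35.3, 35.9]] @.012 [-39.4  38. ]
220 241 380 @.024 [[24.8, -37.3], [24.8, 35.9]] @.012 [-39.4  37.9]
240 242 379 @.024 [[14.0, -37.2], [14.0, 35.8]] @.012 [-39.3  37.8]
260 243 379 @.024 [[3.0, -37.2], [3.0, 36.3]] @.012 [-39.2  38.3]
end [((270, np.float64(69.5)), array([ 98.1, -20. ])), ((290, np.float64(69.5)), array([ 98.1, -10.5])), ((310, np.float64(69.5)), array([98.1, -0.9])), ((330, np.float64(69.5)), array([98.1,  8.6]))]
bar 140 267 399 [[66.3, -16.2], [66.3, 30.7]]
bar 160 268 399 [[59.4, -16.0], [59.3, 31.1]]
bar 180 268 399 [[52.2, -16.2], [52.2, 31.5]]
bar 200 269 399 [[45.0, -16.0], [45.0, 31.9]]
bar 220 240 399 [[37.5, -27.0], [37.5, 32.3]]
```

The holder is centred under the tool: 0.1 mm along its length, −0.6 mm across, matching the bars. I'll lower gently.

```bash
python3 -m jog '[[[0,0,15],[0,0,0],0.8],[[0,0,30],[0,0,0],0.8],[[0,0,40],[0,0,0],0.8],[[0,0,46],[0,0,0],0.8],[[0,0,49],[0,0,0],0.8],[[0,0,50],[0,0,0],0.8],[[0,0,50],[0,0,0],0.8],[[0,0,50],[0,0,0],0.8]]'; python3 -m jog '[[[0,0,0.5],[0,0,0],0.8],[[0,0,1],[0,0,0],0.8],[[0,0,1.5],[0,0,0],0.8],[[0,0,2],[0,0,0],0.8],[[0,0,2],[0,0,0],0.8]]'
```

```text
time_s: 17.6
position: [0.4898, -0.2317, -0.0072]
tcp_rot: [[-0.993, 0.119, 0.001], [0.119, 0.993, -0.001], [-0.001, -0.001, -1.0]]
force: [0.8, -0.2, -7.1]
opening: 0.361
time_s: 18.02
position: [0.4894, -0.2313, -0.0097]
tcp_rot: [[-0.993, 0.119, 0.0], [0.119, 0.993, -0.0], [-0.0, -0.0, -1.0]]
force: [-0.8, 1.8, -7.9]
opening: 0.364
```

Underside is at about 13 mm, so 1 mm to go.

```bash
python3 -m jog '[[[0,0,0.5],[0,0,0],0.8],[[0,0,1],[0,0,0],0.8],[[0,0,1],[0,0,0],0.8],[[0,0,1],[0,0,0],0.8]]'
```

```text
time_s: 18.35
position: [0.4894, -0.2313, -0.0107]
tcp_rot: [[-0.993, 0.119, 0.0], [0.119, 0.993, -0.0], [-0.0, -0.0, -1.0]]
force: [0.1, 0.3, -6.5]
opening: 0.364
```

```bash
python3 -m jog '[[[0,0,0.3],[0,0,0],0.8],[[0,0,0.6],[0,0,0],0.8],[[0,0,0.6],[0,0,0],0.8]]'; python3 -m jog '[[[0,0,0.3],[0,0,0],0.8],[[0,0,0.5],[0,0,0],0.8],[[0,0,0.5],[0,0,0],0.8]]'
```

```text
time_s: 18.6
position: [0.4894, -0.2313, -0.0107]
tcp_rot: [[-0.993, 0.119, 0.0], [0.119, 0.993, -0.0], [-0.0, -0.0, -1.0]]
force: [-1.2, 0.5, 0.2]
opening: 0.36
time_s: 18.85
position: [0.4894, -0.2313, -0.0107]
tcp_rot: [[-0.993, 0.119, 0.0], [0.119, 0.993, -0.0], [-0.0, -0.0, -1.0]]
force: [-2.4, 1.6, 5.5]
opening: 0.364
```

Fully seated: the pair's weight is now on the board, with no more downward travel. I'll release and rise.

```bash
python3 -m jog '[[[0,0,0],[0,0,0],0.62],[[0,0,0],[0,0,0],0.58],[[0,0,0],[0,0,0],0.5],[[0,0,0],[0,0,0],0.4],[[0,0,0],[0,0,0],0.3],[[0,0,0],[0,0,0],0.3],[[0,0,0],[0,0,0],0.3],[[0,0,-5],[0,0,0],0.3],[[0,0,-15],[0,0,0],0.3],[[0,0,-40],[0,0,0],0.3],[[0,0,-80],[0,0,0],0.2],[[0,0,-120],[0,0,0],0]]';python3 -m jog '[[[-20,0,-40],[0,0,0],0],[[-40,0,-80],[0,0,0],0],[[-60,0,-110],[0,0,0],0],[[-60,0,-110],[0,0,0],0],[[-60,0,-110],[0,0,0],0]]'
python3 - <<'E'
from h import *
im,(K,W,_)=shot("wrist","w12.png"); h=cv2.cvtColor(im,cv2.COLOR_RGB2HSV)
d=np.array([np.cos(np.radians(-6.84)),np.sin(np.radians(-6.84))]); n=np.array([-d[1],d[0]]); c0=np.array([489.8,-231.7])
uv=proj(K,W,[.4898,-.2317,.032])[0].round().astype(int); print("seat px",uv)
g=((h[:,:,1]<60)&(h[:,:,2]>90)).astype(np.uint8); 
P=np.argwhere(g)[:,::-1]; Q=ray(K,W,P,.032)[:,:2]*1000-c0; t,nn=Q@d,Q@n
k=(abs(t)<83)&(abs(nn)<24); print("n",k.sum(),"t",np.percentile(t[k],[.5,99.5]).round(1),"n",np.percentile(nn[k],[.5,99.5]).round(1))
for lo in range(-80,80,20):
    q=k&(t>=lo)&(t<lo+20); print(lo,q.sum(),np.percentile(nn[q],[2,98]).round(1) if q.sum()>20 else"")
# end tips per bar
for a,b in((-16,-2),(2,16)):
    q=k&(nn>a)&(nn<b); print("bar",a,t[q].min().round(1),t[q].max().round(1))
b,_=shot("side","s12.png"); b2,_=shot("scene","n12.png"); print(bot.read_state()["force"].round(1))
# bearing circle in tray
v=cv2.inRange(h,(100,120,40),(125,255,255)); q=ray(K,W,P,.022)[:,:2]*1000-[486,-357.4]
z=np.hypot(*q.T)<36; print("ring centre off",((q[z].min(0)+q[z].max(0))/2).round(1),np.ptp(q[z],axis=0).round(1))
E
```

```text
time_s: 19.85
position: [0.4884, -0.2306, 0.1093]
tcp_rot: [[-0.993, 0.119, -0.002], [0.119, 0.993, 0.002], [0.002, 0.001, -1.0]]
force: [-0.1, -0.8, -0.6]
opening: 0.778
time_s: 20.27
position: [0.5513, -0.2395, 0.222]
tcp_rot: [[-0.993, 0.118, 0.007], [0.118, 0.993, -0.005], [-0.007, -0.004, -1.0]]
force: [-1.3, 0.6, -1.0]
opening: 0.993
seat px [313 140]
n 6093 t [-74.9  74.7] n [-16.1  15.5]
-80 692 [-16.1  15.5]
-60 909 [-15.4  14.9]
-40 864 [-15.5  15.1]
-20 828 [-15.7  15.4]
0 809 [-15.9  14.8]
20 754 [-15.2  15. ]
40 720 [-15.4  15.2]
60 517 [-15.5  14.6]
bar -16 -73.4 75.7
bar 2 -75.7 72.7
[-0.3  0.1  0.3]
ring centre off [-0.2  1.5] [60.7 64.7]
```

Run:
```python
from h import *
a,b=cv2.imread("pics/side0.png"),cv2.imread("pics/s12.png"); d=(cv2.absdiff(a,b).max(2)>60)
for n,(x0,y0,x1,y1) in dict(stand=(390,150,445,255),holders=(285,172,362,210),ringL=(270,335,308,368),ringR=(354,338,393,372),orange=(185,170,270,345)).items(): print(n,d[y0:y1,x0:x1].sum())
print(bot.read_state()["qvel"].round(2)); print(bot.hand_in())
```

```text
stand 0
holders 733
ringL 0
ringR 0
orange 230
[-0.21  0.95  0.67  0.14 -0.15 -0.02]
the job is handed in; nothing more can be done
None
```

The job is done and handed in at about 20 s of the 64 s allowed. The bearing is in the tray's middle place, and both parallels lie in the empty holder.

- **Grasp:** The first close went over the top of the ring, because the real finger ends sit about 28 mm above the stated TCP. I saw this in the pictures, opened, went lower and gripped the ring properly. No notable force showed in any reading.
- **Bearing:** It touched the tray floor at the predicted height with only a few newtons. The side picture shows it flat, and the last wrist measurement puts it within about 1.5 mm of the place's centre.
- **Parallels:** I squeezed them together and carried them in one grasp (7.1 N, 32 mm wide). After release they measure about 150 × 32 mm at the right height, and they are centred in the pocket within about 1 mm.
- **Rest of the scene:** Comparing the first and last side pictures, the dial stand and both neighbouring bearings show no change. The filled-holder area and the orange-bar area do show differing pixels. I put that down to the arm and its shadow in front of them, since the arm never went near either. I did not check it separately, because my 12 pictures were used up.

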